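Find the sleeve that fits the gauge pin

ROBOT

A 6-joint arm with a two-finger parallel gripper is mounted at the origin on the work surface. World frame = base frame: x ahead of the robot, y to its left, z up, the work surface at z = 0. Lengths are in m, angles in rad, forces in N, time in s.
With the tool pointing down it reaches from about 0.25 to 0.85 m from the base axis. Payload 12.5 kg.
Tool frame: the origin (TCP) lies at the very end of the fingers, on their centre line; the grasp point (between the pads) lies robot.grip_depth behind it (robot.grip_depth is the distance from the TCP to the grasp point, in m); z points along the fingers, y is the line along which they close (so a half turn about z gives the same grasp; the last joint's range is limited). The gripper opens to 93 mm and grips with 3 to 60 N. Pads are 15 mm wide; open, the fingers measure 128 mm over their backs; the gripper's body (75 mm by 188 mm) begins 65 mm behind the grasp point.
Start: joints at [1.068, 0.351, 1.652, -0, 1.139, -0.085], TCP at [0.223, 0.503, 0.219] pointing down, gripper open.
Joint ranges: [-2.75, 2.75], [-0.79, 2.1], [0.01, 2.65], [-1.57, 4.71], [0.07, 3.14], [-2.87, 2.87]. Speed limits (rad/s): [2.22, 2.22, 2.79, 3.14, 3.14, 3.14].

INTERFACE

Orientations are given as a unit quaternion [w, x, y, z].
In Python, from plant import robot gives the robot as it stands. Calls block until the motion is done:
- robot.movep(position, orientation): joint-space move of the TCP to a pose.
- robot.move_straight(position, vel=0.15, rotation=None, f_stop=None): straight line of the TCP; rotation=None keeps the orientation; vel is the mean speed in m/s. With f_stop (N) it stops when the force on the tool has changed by that much, and returns True; else False.
- robot.move_j(angles): joint-space move.
- robot.ungrasp() and robot.clamp(strength=None): open the fingers fully, or close them until they stop; strength is the grip in N (None keeps the last).
- robot.pause(seconds).
- robot.inverse_kinematics(position, orientation): joint angles nearest the present ones, or None.
- robot.get_state(): the state.
- robot.camera(name): name is "side" or "top" or "wrist"; returns (picture, depth): 480x640x3 uint8, red, green, blue; 480x640 float32, m along the optical axis (not along the pixel's ray), 0 where there is no reading.
- robot.camera_model(name): a dict with "K" (3x3 intrinsics, pixels), "T" (4x4, takes a point from camera to world coordinates); the wrist camera has in their place "tool_from_camera" (4x4, takes a point from camera to tool coordinates, whose origin is the TCP and whose axes are the flange's). Camera axes: x right, y down, z forward; pixel columns grow to the right and rows downward; lengths in m; the calibration is good to about 2 mm. The wrist camera is an equidistant fisheye: a pixel r from the principal point sees the ray r / f radians off the axis. A picture is of the moment at which its call begins: read the wrist's pose just before it. camera_model takes no time and is no camera call.
A pose or a line that the arm cannot do raises robot.MotionError and nothing moves.
- robot.finish_job(): hands the job in; it is judged then, once.
The state is a dict: "time_s": time; "joint_positions": joint angles; "joint_vel": joint speeds; "effort": joint torques, N m; "tool_pos": TCP position; "ee_rot": TCP orientation; "contact_force": force on the tool from outside, world axes, zero at the start; "ft_torque": the same for the moment, N m; "grip_width": opening from 0.0 (shut) to 1.0 (fully open); "gripper_force": force on a finger pad.
Only numpy, scipy, OpenCV 4.12 (cv2) and the standard library are available. Lean on these libraries where they do the work, as an engineer would, in place of code of your own. Each camera call takes 0.05 s, during which the arm holds its last target. There are 200 camera calls.

TASK

One of the two aluminium box-section sleeves fits the horizontal gauge pin and the other is too tight: find out by sliding them along the wooden guides onto the pin, without forcing. Leave the one that fits pushed fully home on the pin, and lay the tight one flat in the plywood reject tray, gently. Leave the tape roll and the wood offcut where they are.

Things in the scene. Friction and masses are not known exactly. Their poses are not given: they have to be found in the camera images.
- sleeve_1: one of two outwardly alike aluminium sleeves: square tube 100 mm long, 54 x 54 mm outside, a square hole right through. One has a 40 mm hole (7 mm walls, about 0.36 kg), the other 32 mm (11 mm walls, about 0.5 kg); which is which is not told. Starts lying on the bench. Origin at the tube's centre, 27 mm above what it lies on; x along the tube; both ends alike
- sleeve_2: one of two outwardly alike aluminium sleeves: square tube 100 mm long, 54 x 54 mm outside, a square hole right through. One has a 40 mm hole (7 mm walls, about 0.36 kg), the other 32 mm (11 mm walls, about 0.5 kg); which is which is not told. Starts lying on the bench. Origin at the tube's centre, 27 mm above what it lies on; x along the tube; both ends alike
- gauge: fit gauge fixed to the bench: dark wooden block (50 x 100 mm, 75 mm high) with a horizontal round steel pin along -x and two pale wooden guide strips beside it. Origin at bench level on the block's face, under the pin's root; z up. The wide-holed sleeve slides on until it meets the block (sleeve centre then at x = -50 mm)
- gauge_nose (a point): centre of the pin's nose: gauge x = -75 mm, 27 mm above the bench (axis height of a lying sleeve). Pin 36 mm thick, 75 mm long, its last 14 mm tapering to 22 mm. The tight sleeve stops on this taper, sleeve centre near gauge x = -115 mm, and must be drawn back 20 mm along the pin before it can be lifted
- gauge_mouth (a point): middle of the guides' flared mouth, at bench level, gauge x = -175 mm. The guides lie on the bare bench either side of the pin, 15 mm high, 14 mm thick, 57 mm apart from the block to gauge x = -115 mm, then flaring to 97 mm apart here: they steer a pushed sleeve onto the pin. Fingertips clear them above 15 mm
- tray: the reject tray, fixed to the bench: a low open plywood tray, 155 (x) x 125 (y) mm outside, 22 mm high, walls and floor 5 mm thick. Origin at the centre of its underside, z up
- tape: bystander: roll of paper tape lying flat, 68 mm across, 22 mm high; origin under its centre
- offcut: bystander: pale wood offcut 120 x 45 x 20 mm, lying flat; origin under its centre
Not all that is in view belongs to the job. What is shaped like the sleeve_1 but blue, purple or yellow is not meant.

How it is judged:
By the outcome, as a careful person would: the job done as asked, in the order asked, and still so for the second after the job is handed in, with the robot touching nothing.
It also fails if it takes over 72 s, if anything falls off the work surface, if the arm or the gripper's body presses on something with over 40 N, if the wrist force passes 120 N, or if a joint passes its speed limit or range.

## Working session

There is one attempt and no reset: what is moved stays moved. The work goes in short steps, each a Python script; the robot and the scene stay as the last script left them, time stands still between calls to the robot, and variables do not carry over. Pictures are saved under pics/ and viewed, at most 10 in all, crops included, and the job is handed in when it is done.

```bash
ls; mkdir -p pics
python3 - <<'E'
from plant import robot
import cv2,numpy as np
for n in("top","side"):
    p,d=robot.camera(n); cv2.imwrite(f"pics/{n}0.png",p[:,:,::-1]); np.save(f"pics/{n}0.npy",d)
    m=robot.camera_model(n); print(n,np.round(m["K"],1).tolist(),np.round(m["T"],3).tolist())
s=robot.get_state(); print(s); print(robot.grip_depth)
E
```

```text
pics
top [[588.3, 0.0, 322.4], [0.0, 588.3, 233.8], [0.0, 0.0, 1.0]] [[-0.006, -0.987, 0.163, 0.336], [-1.0, 0.002, -0.021, -0.01], [0.02, -0.163, -0.986, 1.132], [0.0, 0.0, 0.0, 1.0]]
side [[478.8, 0.0, 317.8], [0.0, 478.8, 246.8], [0.0, 0.0, 1.0]] [[-0.959, -0.197, 0.203, 0.338], [-0.283, 0.665, -0.691, 0.557], [0.001, -0.72, -0.693, 0.637], [0.0, 0.0, 0.0, 1.0]]
{'time_s': 0.1, 'joint_positions': array([ 1.06841392e+00,  3.51169908e-01,  1.65230633e+00, -2.81101732e-05,
        1.13911964e+00, -8.45903046e-02]), 'joint_vel': array([ 0.00231968,  0.00020853, -0.00094111, -0.00133655, -0.00305179,
        0.0003727 ]), 'effort': array([ 1.87034639e-03, -4.98030710e+01, -2.85702825e+01,  7.00989598e-02,
        2.38992297e-02, -2.93459345e-05]), 'tool_pos': array([0.22299685, 0.50244714, 0.21818252]), 'ee_rot': array([-1.32894649e-04,  2.07374291e-01,  9.78261546e-01, -4.83855001e-04]), 'contact_force': array([-0.12559138,  0.31020621,  0.26201119]), 'ft_torque': array([-0.05929622,  0.01525672,  0.00823198]), 'gripper_force': 0.0, 'grip_width': 0.9959229516257688}
0.0188
```

View pics/top0.png

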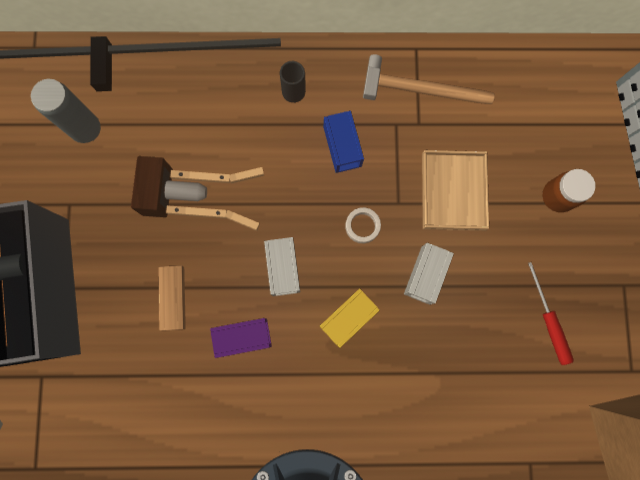

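View pics/side0.png

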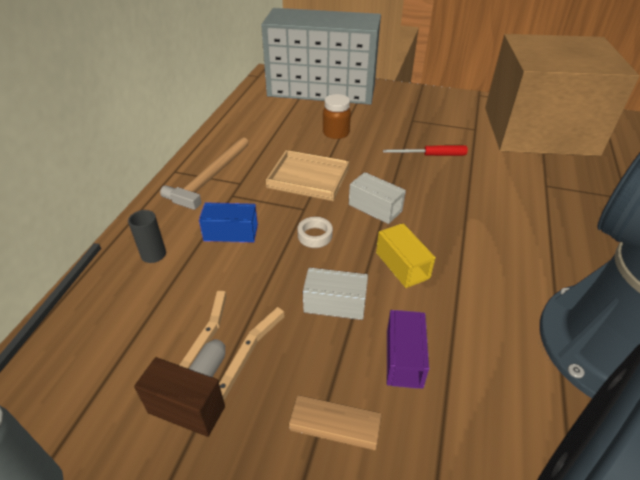

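The top view shows grey sleeves at (282,266) and (429,273), and the gauge block at (150,186) with its pin nose at (205,191), pointing image-right (about −y). The tray is at (455,190), the tape at (363,225) and the offcut at (171,297). Next I'll measure these from depth.

```bash
cat > h.py <<'E'
import numpy as np,cv2
from plant import robot
def cloud(n,d):
    m=robot.camera_model(n);K=m["K"];T=m["T"]
    v,u=np.mgrid[:480,:640]
    P=np.stack([(u-K[0][2])/K[0][0]*d,(v-K[1][2])/K[1][1]*d,d],-1)
    return P@T[:3,:3].T+T[:3,3]
def rect(P,mask):
    q=P[mask][:,:2].astype(np.float32)*1000
    (c,s,a)=cv2.minAreaRect(q); return np.round(c,1),np.round(s,1),round(a,1),len(q),np.round(np.median(P[mask][:,2])*1000,1)
E
python3 - <<'E'
from h import *
d=np.load("pics/top0.npy");P=cloud("top",d);z=P[...,2]
def box(u0,u1,v0,v1,a,b):
    m=np.zeros(z.shape,bool);m[v0:v1,u0:u1]=1
    return m&(z>a)&(z<b)&(d>0)
for n,b in dict(s_near=(255,308,230,305,.045,.065),s_tray=(398,460,235,310,.045,.065),block=(125,175,150,222,.065,.09),pin=(176,212,172,205,.035,.055),
  stripU=(176,229,165,188,.009,.022),stripUf=(235,270,160,185,.009,.022),stripL=(176,224,200,222,.009,.022),stripLf=(232,264,208,234,.009,.022),tray=(415,496,144,236,.014,.03),tape=(340,386,203,247,.012,.03),off=(150,190,258,336,.012,.03)).items(): print(n,*rect(P,box(*b)))
print("bench",np.median(z[240:260,200:250]))
# pin axis
m=box(176,212,172,205,.040,.055);q=P[m];y=q[:,1]
for lo in np.arange(y.min(),y.max(),.01):
    k=(y>=lo)&(y<lo+.01);print(round(lo,3),q[k].mean(0).round(4),q[k][:,0].min().round(4),q[k][:,0].max().round(4))
d=np.load("pics/side0.npy");P=cloud("side",d);z=P[...,2]
print("side")
for n,b in dict(s_near=(295,375,260,325,.045,.065),s_tray=(340,410,165,225,.045,.065),block=(130,230,350,430,.065,.09),tray=(260,355,145,205,.014,.03)).items(): print(n,*rect(P,box(*b)))
E
```

```text
s_near [456.9  43.5] [100.5  54. ] 7.4 1590 54.0
s_tray [ 442.8 -231.9] [ 55.3 101.2] 67.7 1615 54.0
block [608.3 290.2] [ 51.3 100.9] 85.3 1500 74.5
pin [603.3 218.4] [33.9 55.7] 0.2 434 41.7
stripU [637.2 201.4] [103.8  15.5] 85.3 403 14.7
stripUf [641.  111.1] [15.1 56.9] 13.6 219 14.0
stripL [566.2 204.4] [93.4 15.6] 85.6 371 14.9
stripLf [548.  117.8] [56.6 14.5] 67.4 214 14.8
tray [ 609.  -293.4] [126.3 156.2] 88.5 899 20.9
tape [ 538.  -111.1] [66.7 66.6] 17.4 517 21.5
off [400.6 252. ] [120.5  46.3] 2.3 1586 19.8
bench -9.402441550854235e-05
0.192 [0.6012 0.1983 0.0416] 0.5917 0.6127
0.202 [0.6017 0.2065 0.0435] 0.5873 0.615
0.212 [0.6023 0.2169 0.0436] 0.5896 0.615
0.222 [0.6024 0.227  0.0428] 0.5879 0.617
0.232 [0.6043 0.2369 0.0436] 0.5897 0.6171
0.242 [0.6034 0.2431 0.0437] 0.5896 0.6146
side
s_near [457.9  46.8] [100.5  56.9] 6.8 1670 52.1
s_tray [ 421.1 -209. ] [ 80.  172.2] 50.3 936 51.7
block [609.2 293.9] [ 50.9 101. ] 85.5 2768 73.2
tray [ 587.1 -286.4] [134.8 206.1] 87.9 615 18.4
```

The measured sizes match the spec: sleeves 100×54 mm with tops at 54 mm, block 50×100×75 mm. Gauge origin ≈ (606, 265) mm with its axis at 85.4°, and the tray is at (609, −293) mm. I'll grasp the sleeve nearest the gauge and weigh it for a hint about which one it is.

```bash
cat >> h.py <<'E'
r=np.radians
def Q(a): return [0,np.cos(r(a)/2),np.sin(r(a)/2),0]
A=85.4; D=np.array([np.cos(r(A)),np.sin(r(A))]); G=np.array([.6083,.2902])-.025*D
def gp(x,z,lat=0): return [*(G+D*x+lat*np.array([-D[1],D[0]])),z]
def st(l=""):
    s=robot.get_state(); print(l,"t%.1f"%s["time_s"],"tcp",s["tool_pos"].round(4),"F",s["contact_force"].round(1),"w %.3f gf %.1f"%(s["grip_width"],s["gripper_force"]),"gx,lat",np.round([(s["tool_pos"][:2]-G)@D*1e3,(s["tool_pos"][:2]-G)@np.array([-D[1],D[0]])*1e3],1)); return s
def pick(xy,a,z=.023,F=25):
    robot.movep([*xy,.13],Q(a)); robot.move_straight([*xy,z],vel=.12,f_stop=15); st("down")
    robot.clamp(F); st("clamped")
    robot.move_straight([*xy,.08],vel=.1); robot.pause(.3); return st("lifted")
E
python3 - <<'E'
from h import *
robot.movep([.457,.0435,.13],Q(7.4)); robot.pause(.3); st("free")
pick([.457,.0435],7.4)
p,_=robot.camera("wrist");cv2.imwrite("pics/w1.png",p[:,:,::-1])
E
```

```text
free t2.3 tcp [0.457  0.0438 0.13  ] F [-0.2 -0.2  0.7] w 0.998 gf 0.0 gx,lat [-232.8  131. ]
down t3.6 tcp [0.4574 0.0435 0.0235] F [-0.2  0.6 -0.4] w 0.999 gf 0.0 gx,lat [-233.   130.6]
clamped t4.3 tcp [0.457  0.0435 0.023 ] F [-0.3  0.6  2.1] w 0.578 gf 25.0 gx,lat [-233.  131.]
lifted t5.3 tcp [0.4568 0.0435 0.0796] F [ 0.   0.1 -3.9] w 0.581 gf 25.0 gx,lat [-233.1  131.2]
```

Run:
```python
from h import *
f=[]
for i in range(40): robot.pause(.02); f.append(robot.get_state()["contact_force"])
f=np.array(f);print(f.mean(0),f.std(0)); st()
```

```text
[-0.02570931  0.10245136 -4.31874276] [0.54223738 0.49553713 0.46647635]
 t6.0 tcp [0.457  0.0435 0.08  ] F [-0.7 -0.  -4.8] w 0.579 gf 25.0 gx,lat [-233.1  131. ]
```

View pics/w1.png

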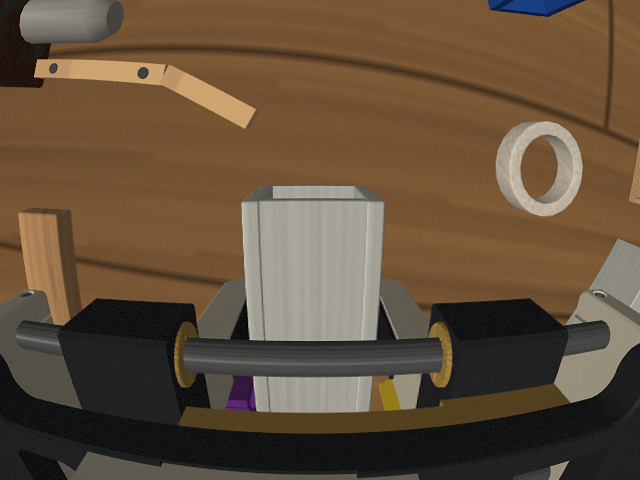

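The wrist view shows the held sleeve, with its open end at about (313,193). The weight of 4.3 N is ambiguous, so I'll zoom in on that end and on both sleeves in the side picture.

Run:
```python
import cv2,numpy as np
a=cv2.resize(cv2.imread("pics/w1.png")[175:215,230:396],None,fx=4.5,fy=4.5,interpolation=2)
b=cv2.imread("pics/side0.png"); b=cv2.resize(b[165:230,335:425],None,fx=5.5,fy=5.5,interpolation=2)
w=max(a.shape[1],b.shape[1]); f=lambda x:cv2.copyMakeBorder(x,0,0,0,w-x.shape[1],0)
o=np.vstack([f(a),f(b)]);print(o.shape);cv2.imwrite("pics/z1.png",o)
```

```text
(538, 747, 3)
```

View pics/z1.png

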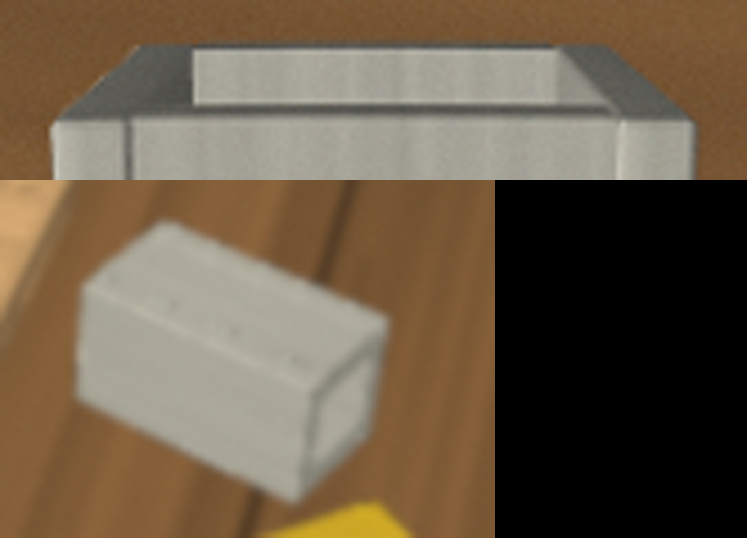

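The walls look about 7 mm thick, so the held sleeve is probably the wide one. I'd rather prove both on the pin, so I'll put this one back, then weigh and try the other first.

Run:
```python
from h import *
robot.move_straight([.457,.0435,.0235],vel=.1,f_stop=8); st("put"); robot.ungrasp(); robot.move_straight([.457,.0435,.13],vel=.2)
pick([.4428,-.2319],157.7)
f=[]
for i in range(30): robot.pause(.02); f.append(robot.get_state()["contact_force"])
print(np.mean(f,0)); p,_=robot.camera("wrist");cv2.imwrite("pics/w2.png",p[:,:,::-1])
cv2.imwrite("pics/z2.png",cv2.resize(p[175:215,230:396,::-1],None,fx=4.5,fy=4.5,interpolation=2)); st()
```

```text
put t6.6 tcp [0.4563 0.0435 0.0224] F [0.2 0.1 1.2] w 0.580 gf 25.0 gx,lat [-233.1  131.8]
down t11.8 tcp [ 0.4432 -0.2321  0.0236] F [0.4 0.2 0.5] w 1.000 gf 0.0 gx,lat [-508.9  122.7]
clamped t12.5 tcp [ 0.4428 -0.2318  0.023 ] F [0.8 0.8 1.3] w 0.578 gf 25.0 gx,lat [-508.6  123.1]
lifted t13.6 tcp [ 0.4426 -0.2318  0.0796] F [ 0.   0.2 -5.7] w 0.581 gf 25.0 gx,lat [-508.6  123.3]
[-0.01815772 -0.21360749 -4.9669297 ]
 t14.1 tcp [ 0.4428 -0.2319  0.08  ] F [ 0.2 -0.3 -4.7] w 0.573 gf 25.0 gx,lat [-508.7  123.1]
```

View pics/z2.png

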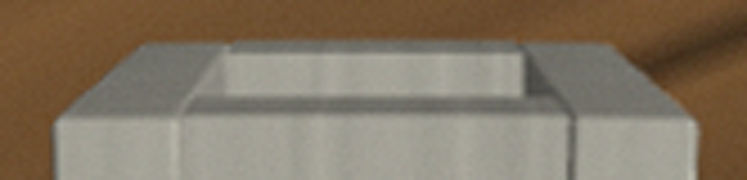

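This sleeve is heavier (4.97 N) and has visibly thicker walls, so it should be the tight one. I'll try it on the pin, stopping at a low force.

Run:
```python
from h import *
robot.movep(gp(-225,.12) if 0 else gp(-.225,.10),Q(A)); 
print(robot.move_straight(gp(-.225,.0235),vel=.1,f_stop=6)); s=st("set"); z=s["tool_pos"][2]
print(robot.move_straight(gp(-.135,.0235),vel=.06,f_stop=8)); st("adv")
print(robot.move_straight(gp(-.10,.0235),vel=.03,f_stop=9)); st("end")
p,_=robot.camera("top");cv2.imwrite("pics/t1.png",cv2.resize(p[120:260,110:350,::-1],None,fx=3,fy=3))
```

```text
True
set t16.5 tcp [0.5871 0.0409 0.0227] F [-1.   0.   3.1] w 0.578 gf 25.0 gx,lat [-225.2    1.2]
True
adv t17.4 tcp [0.5928 0.0991 0.0227] F [3.3 3.3 1.4] w 0.574 gf 25.0 gx,lat [-1.667e+02  1.000e-01]
True
end t17.9 tcp [0.5925 0.0984 0.0228] F [-0.4 -0.8  2.2] w 0.576 gf 25.0 gx,lat [-167.4    0.4]
```

View pics/t1.png

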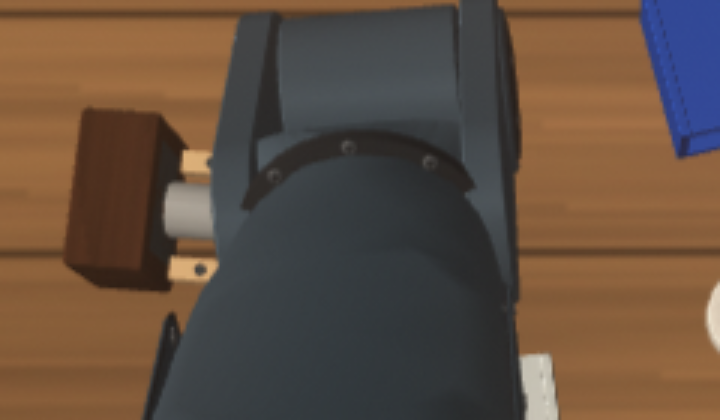

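The picture shows only the arm over the gauge. The sleeve front is at the guide throat (gauge x ≈ −117), touching a guide rather than the pin. The side force was toward +x, so I'll back off and shift that way.

```bash
cat >> h.py <<'E'
def favg(n=6):
    f=[]
    for i in range(n): robot.pause(.02); f.append(robot.get_state()["contact_force"])
    f=np.mean(f,0); L=np.array([-D[1],D[0]]); return np.round([f[:2]@D,f[:2]@L,f[2]],1)
E
python3 - <<'E'
from h import *
print("F ax,lat,z",favg())
robot.move_straight(gp(-.174,.0232),vel=.05); print(favg())
for lat in (-.001,-.002):
    robot.move_straight(gp(-.174,.0232,lat),vel=.03)
    h=robot.move_straight(gp(-.160,.0232,lat),vel=.03,f_stop=10); st(f"{lat} {h}"); print(favg())
    if not h: break
    robot.move_straight(gp(-.174,.0232,lat),vel=.05)
E
```

```text
F ax,lat,z [-1.4  1.6  4.4]
[-1.3  0.7 -2. ]
-0.001 False t19.3 tcp [0.5944 0.1058 0.0232] F [-0.1  0.1 -4.3] w 0.580 gf 25.0 gx,lat [-159.9   -1. ]
[ 0.3 -0.3 -5.2]
```

Run:
```python
from h import *
h=robot.move_straight(gp(-.130,.0232,-.001),vel=.04,f_stop=10); st(h); print(favg())
if not h:
    h=robot.move_straight(gp(-.104,.0232,-.001),vel=.025,f_stop=9); st(h); print(favg())
```

```text
False t20.3 tcp [0.5968 0.1355 0.0232] F [ 0.1 -0.7 -5.6] w 0.581 gf 25.0 gx,lat [-130.1   -1. ]
[-0.  -0.1 -5.2]
True t21.1 tcp [0.5984 0.1532 0.0228] F [ 0.9 -2.3  1.6] w 0.579 gf 25.0 gx,lat [-112.4   -1.1]
[-0.8 -2.4  1.4]
```

The sleeve stopped on the taper at about gauge x = −112, as the tight one should. Now I'll draw it back along the pin, lift it, and lay it in the tray.

Run:
```python
from h import *
robot.move_straight(gp(-.17,.0232,-.001),vel=.06); st("back"); print(favg())
robot.move_straight(gp(-.17,.11,-.001),vel=.12)
c=[.6095,-.2925]
robot.movep([*c,.11],Q(-1.5)); st("over")
robot.move_straight([*c,.045],vel=.1)
print(robot.move_straight([*c,.0282],vel=.03,f_stop=5)); st("laid"); print(favg())
robot.ungrasp(); robot.move_straight([*c,.13],vel=.15)
robot.movep([.457,.0435,.13],Q(7.4)); 
p,d=robot.camera("top");cv2.imwrite("pics/t2.png",p[:,:,::-1]);np.save("pics/t2.npy",d);st()
P=cloud("top",d);z=P[...,2]
m=np.zeros(z.shape,bool);m[150:235,415:495]=1
print("tray sleeve",rect(P,m&(z>.05)&(z<.07)))
```

```text
back t22.3 tcp [0.5934 0.0955 0.023 ] F [-0.9 -2.  -0.5] w 0.578 gf 25.0 gx,lat [-170.3   -0.8]
[-1.4  0.2 -1.7]
over t24.8 tcp [ 0.6098 -0.2914  0.1098] F [ 1.  -0.4 -4.9] w 0.577 gf 25.0 gx,lat [-554.6  -48.1]
True
laid t26.1 tcp [ 0.6091 -0.2924  0.0277] F [-0.2  0.8  6.3] w 0.581 gf 25.0 gx,lat [-555.6  -47.5]
[-0.7  0.3  6.4]
 t29.3 tcp [0.4578 0.0429 0.13  ] F [-0.1 -0.8  0.2] w 0.998 gf 0.0 gx,lat [-233.6  130.2]
tray sleeve (array([ 609.3, -293. ]), array([ 55.8, 100.8]), 89.2, 1536, np.float64(58.9))
```

View pics/t2.png

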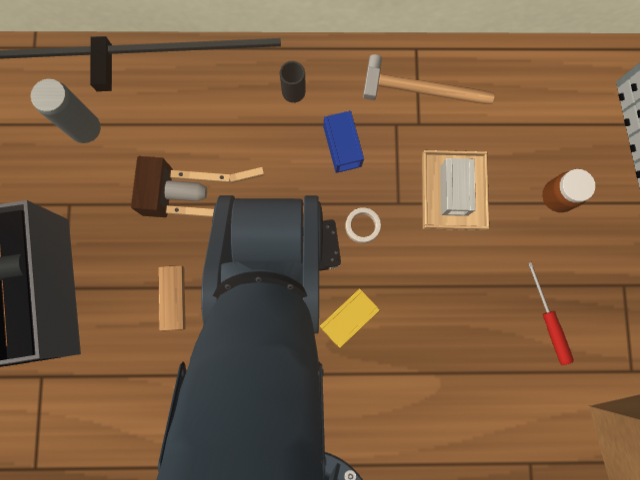

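The tight sleeve lies flat in the tray at pixel (457,187), with its top at 59 mm (5 mm floor + 54 mm). The tape and offcut haven't moved. Now the wide sleeve.

Run:
```python
from h import *
pick([.457,.0435],7.4)
robot.movep(gp(-.225,.10,-.001),Q(A))
robot.move_straight(gp(-.225,.0235,-.001),vel=.1,f_stop=6); st("set")
for x,v,f in((-.13,.05,10),(-.06,.04,10),(-.040,.02,10)):
    h=robot.move_straight(gp(x,.0232,-.001),vel=v,f_stop=f); st(h); print(favg())
    if h: break
```

```text
down t30.6 tcp [0.4574 0.0435 0.0235] F [ 1.  -1.2  0.2] w 1.001 gf 0.0 gx,lat [-233.   130.6]
clamped t31.3 tcp [0.457  0.0435 0.0231] F [-1.  -0.6  2.2] w 0.573 gf 25.0 gx,lat [-233.  131.]
lifted t32.3 tcp [0.4568 0.0435 0.0796] F [ 0.9 -0.5 -5.1] w 0.576 gf 25.0 gx,lat [-233.1  131.3]
set t34.3 tcp [0.588  0.0409 0.0227] F [-0.7  0.5  3. ] w 0.579 gf 25.0 gx,lat [-2.251e+02  2.000e-01]
False t36.4 tcp [0.5966 0.1355 0.0229] F [ 0.  -1.3 -3.8] w 0.578 gf 25.0 gx,lat [-130.1   -0.7]
[-0.2  0.  -4.1]
False t38.4 tcp [0.6025 0.2052 0.0232] F [-0.4  0.2 -4.7] w 0.580 gf 25.0 gx,lat [-60.2  -1. ]
[ 0.2 -0.1 -4.3]
True t39.1 tcp [0.6033 0.2173 0.0229] F [-0.5 -2.   2.3] w 0.579 gf 25.0 gx,lat [-48.1  -0.9]
[-2.1 -0.1  3.7]
```

It met the block at gauge x ≈ −48 with about 2 N held, showing the same 2 mm offset as the tight sleeve's stop. I'll release, retreat and check.

Run:
```python
from h import *
p0=robot.get_state()["tool_pos"]
robot.ungrasp(); robot.move_straight([*p0[:2],.14],vel=.15); robot.movep([.35,.0,.25],Q(40)); robot.pause(.3)
p,d=robot.camera("top");st()
P=cloud("top",d);z=P[...,2];m=np.zeros(z.shape,bool);m[150:235,165:260]=1
q=rect(P,m&(z>.045)&(z<.065)); print(q, ((q[0]/1000-G)@D,))
m[:]=0;m[150:235,415:495]=1; print(rect(P,m&(z>.05)&(z<.07)))
m[:]=0;m[203:247,340:386]=1; print("tape",rect(P,m&(z>.012)&(z<.03)))
m[:]=0;m[258:336,150:190]=1; print("off",rect(P,m&(z>.012)&(z<.03)))
cv2.imwrite("pics/t3.png",cv2.resize(p[120:260,110:350,::-1],None,fx=3,fy=3))
```

```text
t42.6 tcp [3.501e-01 1.000e-04 2.499e-01] F [-0.1  0.2 -0.1] w 1.003 gf 0.0 gx,lat [-284.8  234.1]
(array([612.6, 215.2]), array([102.1,  76.7]), 85.3, 1545, np.float64(53.6)) (np.float64(-0.04941356050960442),)
(array([ 609.5, -292.7]), array([ 55.3, 101.2]), 88.5, 1546, np.float64(58.9))
tape (array([ 538.9, -111.1]), array([65.7, 68.1]), 45.6, 517, np.float64(21.6))
off (array([400.7, 252.4]), array([120.4,  46.3]), 2.8, 1581, np.float64(19.7))
```

View pics/t3.png

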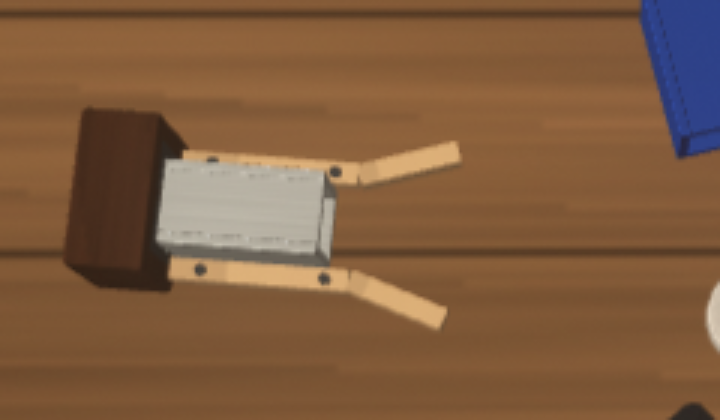

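The sleeve covers the pin and sits against the block at crop pixel (245,207), with its centre at gauge x ≈ −49 mm. The tray sleeve is flat and the bystanders are in place, so I'm handing the job in.

```bash
python3 -c "
from plant import robot
print(robot.finish_job())"
```

```text
the job is handed in; nothing more can be done
None
```

Job handed in at about 43 s: the wide sleeve is fully home on the pin, the tight one (tried first, stopped on the taper) lies flat in the reject tray, and the tape roll and offcut were not moved.

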